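# Fit a charged power pack to the camera

### The job

Take the power pack with the upright handle fin off the sloping charging rack: tip its lower end up first while its lip stays on the ledge, then lift the lip off. Then lay it level at the open end of the shoe behind the camera and slide it towards the camera until it is fully home, the latch has sprung up behind it, and let go. Leave the blank cover on the rack, the loose lens, the carton and the screwdriver where they are.

Things in the scene. Friction and masses are not known exactly. Their poses are not given: they have to be found in the camera images.
- pack: Power pack, 320 g (+-25 %). Black base plate 120 x 66 x 6 mm; on it a white body 116 x 50 mm, top 30 mm above the underside; on that a black handle fin. Origin: centre of the plate's underside; +x along the length to the lip (nib) end, y across, z from underside to fin. Hung by gravity in either place of the rack: +x up the slope, z square to it.
- pack_handle (a point): Middle of the handle fin, 54 mm above the pack's underside over the pack's centre. The fin is 50 mm long (pack x), 14 mm thick (pack y) and stands 30 to 68 mm above the underside.
- pack_nib (a point): Root of the nib's inner face on the pack's underside (pack x = 50 mm); it lies on the ledge's edge while hung. The nib, 28 mm wide, x = 50 to 58, goes 14 mm down and carries a foot pointing back (x = 44 to 50, 10 to 14 mm below the underside), so the pack cannot be pulled straight out from the slope.
- pack_heel (a point): Root of the heel's inner face on the underside (pack x = -50 mm). The heel, 28 mm wide, x = -58 to -50, goes 12 mm down round the rack plate's lower edge with 2.5 mm play, so the pack cannot go straight up the slope. Raise this end about the ledge by over 7 degrees (10 to 14 is good), then go 11 mm up the slope until the nib's foot is past the edge, then out.
- rack: Fixed charging rack. Origin on the table below the centre of its plate; +x level, the up-slope way; y sideways; z up. The plate, 6 mm thick, 97.5 mm up the slope, 250 mm wide, rises 40 degrees from level towards +x. Two places at y = -55 and +55 mm: a hung part's origin is there at x = 0, z = 85 mm. Two lamp posts at y = +-129, x = 72 mm.
- ledge (a point): Upper edge of the plate's top face, midway between the two places (rack x = 38 mm, 117 mm above the table). The edge runs along rack y.
- lamp_bar (a point): Middle of the axis of a round bar lamp, 28 mm in diameter, 270 mm long along rack y, 318 mm above the table, right above the handles. It stops a tool coming straight down: come in square to the slope, the tool leaning about 40 degrees out over the rack's front (-x) side. Level arms run from its ends back (+x) to the posts.
- camera: Fixed white camera, 110 x 110 mm, 136 mm high, with a low metal shoe on the robot's side. Origin on the table under the middle of a fully home pack; +x from shoe to camera, the way the pack slides on, nib first; z up. The shoe's end stop is at x = 61 mm, the camera's back at x = 81 mm. A 36 mm wide groove along the shoe's middle, floor 6 mm above the table, takes nib and heel.
- shoe_start (a point): Where to lay the pack's origin (pack level, its x along camera x): camera x = -75 mm, on the tops of two level runners 26 mm above the table, x = -120 to 62 mm, each 18 to 42 mm off the middle line. There the pack lies short of the lips and is not yet held down. Frame as the camera's.
- shoe_home (a point): Where the pack's origin is when fully home: camera x = 0, 26 mm above the table (it can rest from 4 mm short to 1 mm past). From x = 0 to 62 mm side walls 69 mm apart, with lips overhanging inwards (56 mm apart, underside 8.5 mm above the runners, top 38.5 mm above the table), hold the base plate; the walls flare out from x = 0 back to -20 mm. Frame as the camera's.
- tongue (a joint): Steel spring latch in the shoe's groove, rad: 0 up (at rest), more when pressed down. It slopes gently up to its free end at camera x = 41 mm, 16 mm above the table. The passing nib presses it down about 0.1 rad (3 to 6 N at its end; about 5 to 15 N of push on the pack); it springs up behind the nib's foot when the pack is home.
- blank: Bystander: blank cover hung in the rack's other place; base plate, nib and heel as on the pack, 16 mm thick overall, no fin. Origin: centre of its underside.
- lens: Bystander: spare black lens standing on the table, 72 mm in diameter, 78 mm high. Origin: centre of its foot.
- carton: Bystander: closed cardboard box 110 x 90 x 75 mm. Origin: centre of its underside.
- driver: Bystander: grey-handled screwdriver, 200 mm long, 26 mm thick, lying on the table along its x (blade to +x). Origin: under its middle.
Mind the look-alikes: they are no part of the job. Leave any red or turquoise look-alike of the pack alone.

How it is judged (in metres and radians):
On the way, in this order (a step that is already met when the one before it is completed fails the run):
1. the pack's lower end is tipped up by 7 degrees or more while its lip is still on the ledge (angle between pack's own z axis and vertical below 0.5761 rad and x of pack_nib in the frame of ledge below 0.007 m and z of pack_nib in the frame of ledge below 0.007 m), for 0.1 s.
2. the pack is lifted off the rack (contact force between pack and rack below 0.1 N and z of pack_nib in the frame of ledge above 0.02 m), for 0.2 s.
3. the pack lies level on the runners ahead of the lips (x of pack in the frame of shoe_home below -0.055 m and z of pack in the frame of shoe_home below 0.005 m and angle between the z axis of pack and the z axis of camera, either way round below 0.1 rad and distance between pack and shoe_home below 0.13 m), for 0.1 s.
At the end, for the whole second after the job is handed in: The pack sits at rest fully home in the shoe: origin within 4.5 mm short of and 3 mm past shoe_home along the slide, within 4 mm across it and in height, level within 3 degrees, and the latch has sprung up behind its nib (below 0.04 rad) (x of pack in the frame of shoe_home between -0.0045 and 0.003 m and y of pack in the frame of shoe_home between -0.004 and 0.004 m and z of pack in the frame of shoe_home between -0.003 and 0.004 m and angle between the z axis of pack and the z axis of camera, either way round below 0.06 rad and value of joint tongue below 0.04 rad and linear speed of pack below 0.01 m/s); the robot touches nothing.
It fails at once if the blank cover is moved by more than 12 mm (distance of blank from where it was at the start of the episode above 0.012 m).
It fails at once if the spare lens is moved by more than 20 mm (distance of lens from where it was at the start of the episode above 0.02 m).
It fails at once if the carton is moved by more than 20 mm (distance of carton from where it was at the start of the episode above 0.02 m).
It fails at once if the screwdriver is moved by more than 20 mm (distance of driver from where it was at the start of the episode above 0.02 m).
It also fails if it takes over 48 s, if anything falls off the work surface, if the arm or the gripper's body presses on something with over 40 N, if the wrist force passes 120 N, or if a joint passes its speed limit or range.

### The arm

A 6-joint arm with a two-finger parallel gripper is mounted at the origin on the work surface. World frame = base frame: x ahead of the robot, y to its left, z up, the work surface at z = 0. Lengths are in mm, angles in rad, forces in N, time in s.
With the tool pointing down it reaches from about 300 to 875 mm from the base axis. Payload 6.4 kg.
Tool frame: the origin (TCP) lies where the fingers leave the gripper's body, on its centre line; the fingertips stand 64 mm ahead of it and the grasp point (between the pads) lies 45 mm ahead of it; z points along the fingers, y is the line along which they close (so a half turn about z gives the same grasp; the last joint's range is limited). The gripper opens to 88 mm and grips with 3 to 60 N. Pads are 18 mm wide; open, the fingers measure 123 mm over their backs; the gripper's body (75 mm by 187 mm) begins 45 mm behind the grasp point.
Start: joints at [-1.479, 0.181, 1.607, -0, 1.354, -0.206], TCP at [168.731, -549.701, 302.714] pointing down, gripper open.
Joint ranges: [-2.99, 2.99], [-0.89, 2.07], [0.3, 2.58], [-1.14, 4.28], [0, 2.63], [-3.12, 3.12]. Speed limits (rad/s): [2.57, 2.57, 3.01, 3.14, 3.14, 3.14].

### API

Orientations are given as [roll, pitch, yaw] about the fixed x, y, z axes, in that order (R = Rz(yaw) Ry(pitch) Rx(roll)).
In Python, from rig import bot gives the robot as it stands. The module is installed in compiled form; this text tells all that it offers. Calls block until the motion is done:
- bot.movep(position, orientation): joint-space move of the TCP to a pose.
- bot.move_l(position, frame=None, vel=150, until_force=None): straight line of the TCP; frame=None keeps the orientation; vel is the mean speed in mm/s. With until_force (N) it stops when the force on the tool has changed by that much, and returns True; else False.
- bot.movej(angles): joint-space move.
- bot.ungrasp() and bot.grasp(): open the fingers fully, or close them until they stop; the grip force is fixed at half the most.
- bot.pause(seconds).
- bot.inverse_kinematics(position, orientation): joint angles nearest the present ones, or None.
- bot.read_state(): the state.
- bot.camera(name): name is "scene" or "top" or "wrist"; returns the picture (420x560x3 uint8, blue, green, red); there is no depth.
- bot.camera_model(name): a dict with "vertical_fov" (degrees; the focal length in pixels is half the picture's height over the tangent of half this angle, whatever the lens; pixels are square), "cx", "cy" (the principal point, pixels), "R" (3x3) and "t" (3): a world point X has camera coordinates R X + t; the wrist camera has in their place "hand_eye" (4x4, takes a point from camera to tool coordinates, whose origin is the TCP and whose axes are the flange's). Camera axes: x right, y down, z forward; pixel columns grow to the right and rows downward; lengths in mm; the calibration is good to about 2 mm. A picture is of the moment at which its call begins: read the wrist's pose just before it. camera_model takes no time and is no camera call.
A pose or a line that the arm cannot do raises bot.Unreachable and nothing moves.
- bot.hand_in(): hands the job in; it is judged then, once.
Trained networks look in the newest picture that a camera, given by its name, has taken for a name from the list of things; names that differ only in an ending like _2 or _b are one class to them, and where a whole thing is asked for, a point or a joint stands for the part that bears it (a point fixed in the world has none). Each returns a list of dicts, best first, with "p" (0 to 1); they miss things now and then, are a little off and sometimes report something else, mostly with a low value. They report only what shows in the picture. A call takes as long as a camera call. They do not tell look-alikes from the thing itself.
- bot.cut_out(target, camera): "region" (420x560 bool, what is visible of it) and "pixel" ([row, column] in pixels, amid what is visible of it).
The state is a dict: "time": time; "q": joint angles; "dq": joint speeds; "tau": joint torques, N m; "tcp_pos": TCP position; "tool_rot": TCP orientation; "force": force on the tool from outside, world axes, zero at the start; "moment": the same for the moment, N m; "opening": finger opening in mm; "gripper_force": force on a finger pad.
Only numpy, scipy, OpenCV 4.12 (cv2) and the standard library are available. Lean on these libraries where they do the work, as an engineer would, in place of code of your own. Each camera call takes 0.05 s, during which the arm holds its last target. There are 200 camera calls.

## Working session

There is one attempt and no reset: what is moved stays moved. The work goes in short steps, each a Python script; the robot and the scene stay as the last script left them, time stands still between calls to the robot, and variables do not carry over. Pictures are saved under pics/ and viewed, at most 12 in all, crops included, and the job is handed in when it is done.

```bash
mkdir -p pics; ls
python3 - <<'E'
from rig import bot
import cv2, numpy as np
for c in ("scene","top"):
    im=bot.camera(c); cv2.imwrite(f"pics/{c}0.png",im)
    m=bot.camera_model(c); print(c,{k:np.round(np.array(v),3).tolist() for k,v in m.items()})
    for n in ("pack","rack","camera","blank","lens","carton","driver","pack_handle","lamp_bar"):
        try: print(n,[(round(d['p'],2),np.round(d['pixel']).tolist(),int(d['region'].sum())) for d in bot.cut_out(n,c)][:3])
        except Exception as e: print(n,e)
a=np.hstack([cv2.imread("pics/scene0.png"),cv2.imread("pics/top0.png")])
print(bot.camera_model("wrist")); print(bot.read_state())
E
```

```text
pics
scene {'vertical_fov': 44.788, 'cx': 284.239, 'cy': 212.107, 'R': [[0.581, 0.813, -0.013], [0.564, -0.414, -0.715], [-0.587, 0.408, -0.699]], 't': [-364.405, -156.683, 1977.282]}
pack [(0.74, [220.0, 318.0], 809), (0.64, [285.0, 364.0], 842), (0.59, [180.0, 287.0], 569)]
rack [(0.65, [213.0, 326.0], 3115), (0.39, [222.0, 321.0], 796)]
camera [(0.76, [292.0, 241.0], 4225), (0.42, [211.0, 330.0], 3559)]
blank [(0.9, [200.0, 324.0], 476)]
lens [(0.8, [302.0, 144.0], 715)]
carton [(0.82, [165.0, 334.0], 832)]
driver [(0.92, [354.0, 146.0], 339)]
pack_handle [(0.92, [188.0, 377.0], 566), (0.81, [287.0, 364.0], 820), (0.77, [226.0, 322.0], 786)]
lamp_bar [(0.67, [209.0, 330.0], 3088)]
top {'vertical_fov': 48.177, 'cx': 276.499, 'cy': 199.058, 'R': [[-0.012, -1.0, -0.011], [-0.992, 0.013, -0.123], [0.124, 0.009, -0.992]], 't': [42.587, 569.983, 1664.249]}
pack [(0.95, [222.0, 147.0], 576), (0.94, [192.0, 238.0], 472), (0.89, [284.0, 208.0], 549)]
rack [(0.77, [203.0, 229.0], 2677)]
camera [(0.94, [183.0, 333.0], 3115)]
blank [(0.77, [220.0, 223.0], 360)]
lens [(0.82, [216.0, 408.0], 42
[... 711 characters left out ...]
0000e+00,
         1.00000000e+00]])}
{'time': 1.0, 'q': array([-1.47932314e+00,  1.80783157e-01,  1.60701094e+00,  1.81118442e-05,
        1.35379794e+00, -2.06300092e-01]), 'dq': array([ 0.00174354,  0.00037222,  0.00279306,  0.00238087,  0.00014293,
       -0.00194982]), 'tau': array([ 8.23050395e-04, -4.33837259e+01, -3.42177701e+01,  7.04256096e-02,
        3.09806631e-02, -1.50560584e-05]), 'tcp_pos': array([ 168.72254025, -549.70062933,  302.7186417 ]), 'tool_rot': array([ 3.14158843e+00, -1.71853492e-05,  2.97769380e-01]), 'force': array([0.6322701 , 0.13515188, 0.0545981 ]), 'moment': array([-0.05694452, -0.010444  ,  0.0187707 ]), 'gripper_force': 0.0, 'opening': 88.16252187222919}
```

View images.

Run:
```python
import cv2
a=cv2.imread("pics/scene0.png")[120:400,90:460]; cv2.imwrite("pics/s1.png",cv2.resize(a,None,fx=2.1,fy=2.1,interpolation=2))
a=cv2.imread("pics/top0.png")[110:320,110:450]; cv2.imwrite("pics/t1.png",cv2.resize(a,None,fx=2.3,fy=2.3,interpolation=2))
```

```text
(no output)
```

View pics/s1.png

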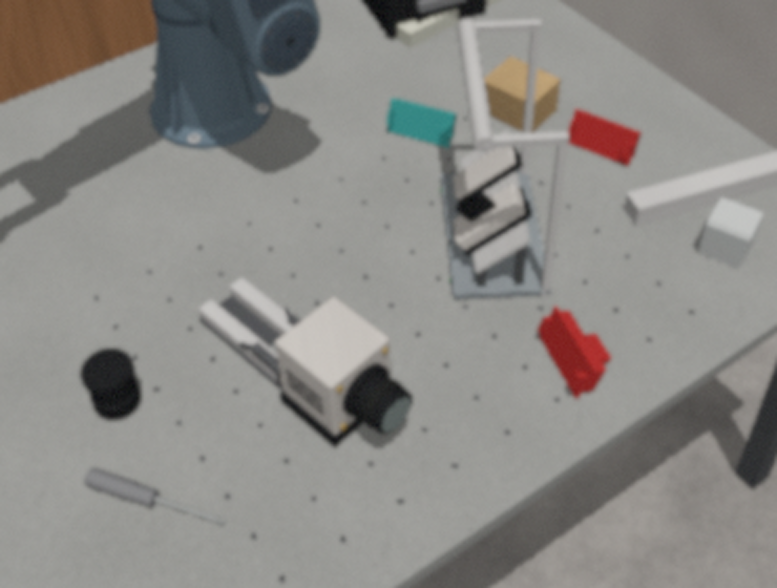

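View pics/t1.png

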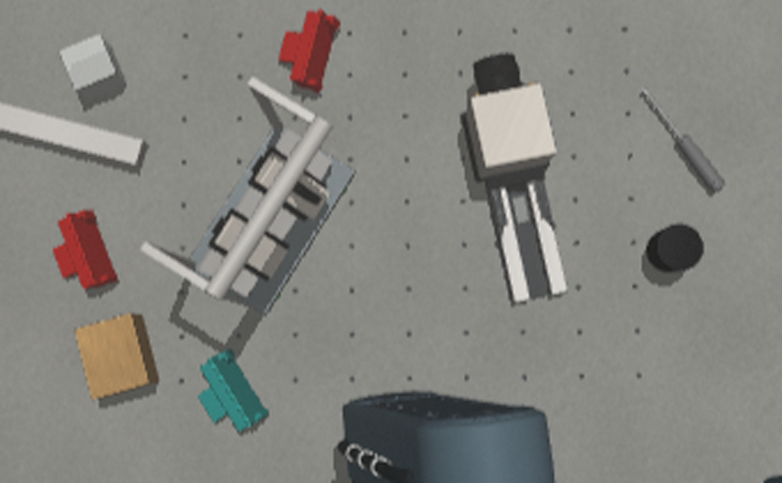

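```bash
cat > h.py <<'E'
from rig import bot
import cv2, numpy as np
from scipy.spatial.transform import Rotation as Ro
def cam(name, st=None):
    m=bot.camera_model(name); f=210/np.tan(np.radians(m["vertical_fov"])/2)
    K=np.array([[f,0,m["cx"]],[0,f,m["cy"]],[0,0,1]])
    if name=="wrist":
        T=np.eye(4); T[:3,:3]=Ro.from_euler("xyz",st["tool_rot"]).as_matrix(); T[:3,3]=st["tcp_pos"]
        W=np.linalg.inv(T@m["hand_eye"]); R,t=W[:3,:3],W[:3,3]
    else: R,t=np.array(m["R"]),np.array(m["t"])
    return K,R,t
def ray(c,px):
    K,R,t=c; d=R.T@np.linalg.inv(K)@[px[0],px[1],1]; return -R.T@t,d/np.linalg.norm(d)
def onz(c,px,z):
    o,d=ray(c,px); return o+d*(z-o[2])/d[2]
def tri(obs):
    A=np.zeros((3,3));b=np.zeros(3)
    for c,p in obs:
        o,d=ray(c,p);P=np.eye(3)-np.outer(d,d);A+=P;b+=P@o
    X=np.linalg.solve(A,b); return X
def proj(c,X):
    K,R,t=c; p=(R@np.atleast_2d(X).T+t[:,None]); p=K@p; return (p[:2]/p[2]).T
E
python3 - <<'E'
from h import *
np.set_printoptions(precision=1,suppress=True)
T=cam("top");S=cam("scene")
tp=lambda x,y:(110+x/2.3,110+y/2.3); sp=lambda x,y:(90+x/2.1,120+y/2.1)
for n,a,b in (("far bar end",(322,125),(483,138)),("near bar end",(215,292),(465,25))):
    print(n,onz(T,tp(*a),318),onz(S,sp(*b),318),tri([(T,tp(*a)),(S,sp(*b))]))
for n,a,b in (("runL",(520,300),(208,310)),("runR",(559,293),(240,287))):
    print(n,onz(T,tp(*a),26),onz(S,sp(*b),26),tri([(T,tp(*a)),(S,sp(*b))]))
for n,a in (("c nl",(480,167)),("c nr",(556,152)),("c fl",(471,97)),("c fr",(541,83))): print(n,onz(T,tp(*a),136))
print("fin",onz(T,tp(315,190),125))
print("lens",onz(T,tp(680,243),78),"driver",onz(T,tp(685,140),13),"red far",onz(T,tp(315,50),40))
E
```

```text
far bar end [642.8 112.2 318. ] [638.  120.1 318. ] [642.7 113.6 324.3]
near bar end [424.1 252.4 318. ] [420.3 258.3 318. ] [424.7 252.9 322.5]
runL [ 419.  -176.9   26. ] [ 445.6 -237.7   26. ] [ 411.8 -203.4  -28.5]
runR [ 429.1 -238.1   26. ] [ 434.2 -176.8   26. ] [ 441.2 -209.    53.7]
c nl [ 612.7 -110.2  136. ]
c nr [ 633.7 -223.6  136. ]
c fl [718.9 -99.2 136. ]
c fr [ 738.8 -204.4  136. ]
fin [583.  135.9 125. ]
lens [ 500.7 -416.5   78. ] driver [ 671.5 -449.3   13. ] red far [820.8 141.1  40. ]
```

```bash
cat >> h.py <<'E'
import json,os
G=dict(rack=[552,212,1.0],cam=[542,-185,.19])   # x,y,yaw
if os.path.exists("g.json"): G.update(json.load(open("g.json")))
def frame(k):
    x,y,a=G[k]; T=np.eye(4); T[:3,:3]=Ro.from_euler("z",a).as_matrix(); T[:2,3]=x,y; return T
def packpose(base,p,tilt):  # pack frame: origin p in base frame (mm), +x raised by tilt (rad)
    T=np.eye(4); T[:3,:3]=Ro.from_euler("y",-tilt).as_matrix(); T[:3,3]=p; return base@T
def tool(P,h=54,dx=0,flip=False):   # tool pose gripping handle of pack pose P; tool x=-pack x (flip: +)
    R=np.array([[-1,0,0],[0,1,0],[0,0,-1]]).T if not flip else np.diag([1,-1,-1])
    p=P[:3,3]+P[:3,:3]@[dx,0,h+45]
    return p, Ro.from_matrix(P[:3,:3]@R).as_euler("xyz")
hung=lambda: packpose(frame("rack"),[0,-55,85],np.radians(40))
E
python3 - <<'E'
from h import *
np.set_printoptions(precision=2,suppress=True)
for flip in (0,1):
    for n,P,h in (("shoeview",packpose(frame("cam"),[-60,0,26],0),200),("home",packpose(frame("cam"),[0,0,26],0),54),("start",packpose(frame("cam"),[-75,0,26],0),54),
      ("rackview",hung(),210),("hung",hung(),54),("tip",packpose(frame("rack"),[-5,-55,100],np.radians(28)),54),
      ("out",hung(),140),("mid",packpose(frame("rack"),[-120,-55,200],np.radians(20)),54)):
        p,o=tool(P,h,flip=flip); q=bot.inverse_kinematics(p,o); print(flip,n,p,o,q)
E
```

```text
0 shoeview [ 483.08 -196.33  271.  ] [ 3.14  0.   -2.95] [-0.61  0.09  1.77  0.    1.28 -2.37]
0 home [ 542. -185.  125.] [ 3.14  0.   -2.95] [-0.54  0.4   1.73  0.    1.01 -2.3 ]
0 start [ 468.35 -199.16  125.  ] [ 3.14  0.   -2.95] [-0.64  0.28  1.9   0.    0.97 -2.4 ]
0 rackview [509.72  44.36 280.34] [-3.14  0.7  -2.14] [-0.48 -0.05  2.03  0.75  1.21  2.94]
0 hung [563.9  128.74 160.84] [-3.14  0.7  -2.14] [-0.26  0.26  1.98  0.91  0.89  2.86]
0 tip [570.47 138.97 187.41] [-3.14  0.49 -2.14] [-0.15  0.22  1.88  0.57  0.91 -3.05]
0 out [534.03  82.22 226.72] [-3.14  0.7  -2.14] [-0.38  0.08  2.02  0.81  1.06  2.91]
0 mid [515.15  52.81 293.03] [-3.14  0.35 -2.14] [-0.29 -0.04  1.89  0.36  1.21 -2.98]
1 shoeview [ 483.08 -196.33  271.  ] [3.14 0.   0.19] [-0.61  0.09  1.77 -0.    1.28  0.77]
1 home [ 542. -185.  125.] [3.14 0.   0.19] [-0.54  0.4   1.73 -0.    1.01  0.84]
1 start [ 468.35 -199.16  125.  ] [3.14 0.   0.19] [-0.64  0.28  1.9  -0.    0.97  0.75]
1 rackview [509.72  44.36 280.34] [ 3.14 -0.7   1.  ] [-0.48 -0.05  2.03  0.75  1.21 -0.21]
1 hung [563.9  128.74 160.84] [ 3.14 -0.7   1.  ] [-0.26  0.26  1.98  0.91  0.89 -0.28]
1 tip [570.47 138.97 187.41] [ 3.14 -0.49  1.  ] [-0.15  0.22  1.88  0.57  0.91  0.09]
1 out [534.03  82.22 226.72] [ 3.14 -0.7   1.  ] [-0.38  0.08  2.02  0.81  1.06 -0.23]
1 mid [515.15  52.81 293.03] [ 3.14 -0.35  1.  ] [-0.29 -0.04  1.89  0.36  1.21  0.16]
```

```bash
cat >> h.py <<'E'
def tool(P,h=54,d=np.radians(15),grasp=45):  # tool x=+pack x, leaned by extra d about pack y; grasp point at pack z=h
    R=P[:3,:3]@Ro.from_euler("y",-d).as_matrix()
    p=P[:3,3]+P[:3,:3]@[0,0,h]+R@[0,0,grasp]
    return p, Ro.from_matrix(R@np.diag([1,-1,-1])).as_euler("xyz")
def shot(n):
    st=bot.read_state(); im=bot.camera("wrist"); cv2.imwrite(f"pics/{n}.png",im)
    c=cam("wrist",st); np.savez(f"{n}.npz",K=c[0],R=c[1],t=c[2]); return im,c
def lc(n):
    z=np.load(f"{n}.npz"); return z["K"],z["R"],z["t"]
E
python3 - <<'E'
from h import *
F=frame("cam")
for n,y in (("sh1",-45),("sh2",45)):
    bot.movep(*tool(packpose(F,[-80,y,26],0),210,0)); bot.pause(.2); shot(n); print(bot.read_state()["time"])
for n,y in (("ra1",-100),("ra2",-10)):
    bot.movep(*tool(packpose(frame("rack"),[0,y,85],np.radians(40)),200,0)); bot.pause(.2); im,c=shot(n); print(bot.read_state()["time"])
    for k in ("pack","pack_handle","blank"):
        print(k,[(round(d['p'],2),np.round(d['pixel']).tolist(),int(d['region'].sum())) for d in bot.cut_out(k,"wrist")][:2])
E
python3 -c "
import cv2,numpy as np
r=lambda n:cv2.imread(f'pics/{n}.png')
for a in('sh1','ra1'): cv2.imwrite(f'pics/{a}b.png',cv2.resize(r(a),(800,600),interpolation=cv2.INTER_CUBIC))
for a in('sh2','ra2'): cv2.imwrite(f'pics/{a}b.png',cv2.resize(r(a),(800,600),interpolation=cv2.INTER_CUBIC))
"
```

```text
2.8333
3.5333
4.7417
pack [(0.91, [82.0, 92.0], 3494), (0.85, [190.0, 236.0], 7325)]
pack_handle [(0.94, [189.0, 236.0], 7379), (0.93, [150.0, 401.0], 4454)]
blank [(0.69, [187.0, 133.0], 7182)]
5.5917
pack [(0.98, [80.0, 155.0], 2895), (0.74, [250.0, 55.0], 873)]
pack_handle [(0.95, [186.0, 320.0], 7333), (0.92, [75.0, 152.0], 2793)]
blank [(0.66, [187.0, 220.0], 7057), (0.66, [160.0, 269.0], 26633)]
```

View pics/sh1b.png

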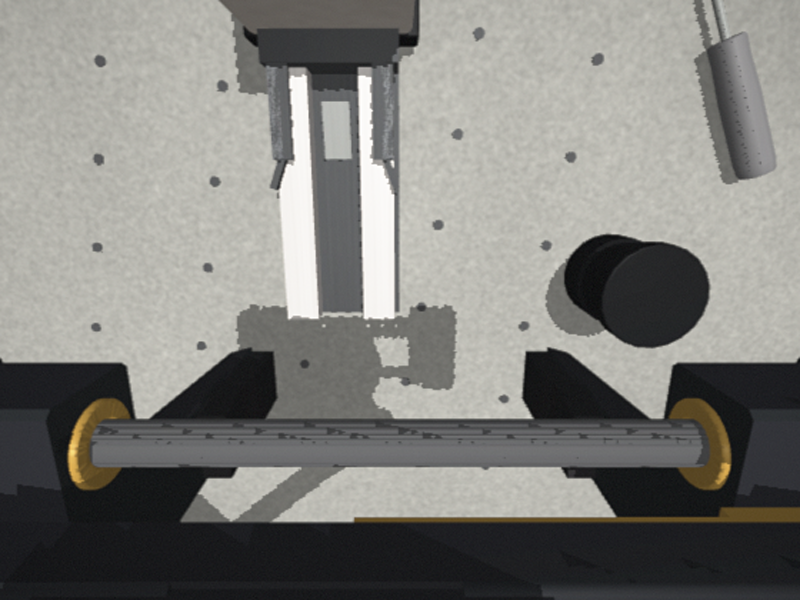

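View pics/sh2b.png

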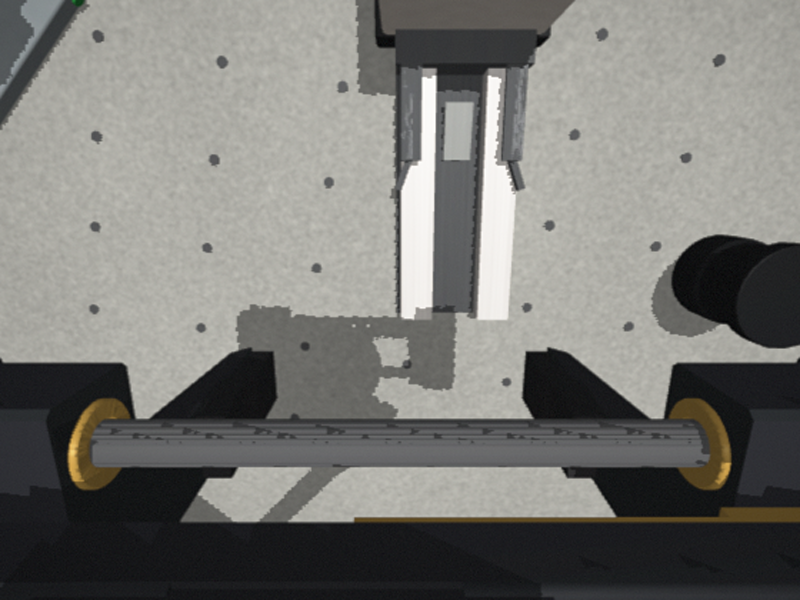

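View pics/ra1b.png

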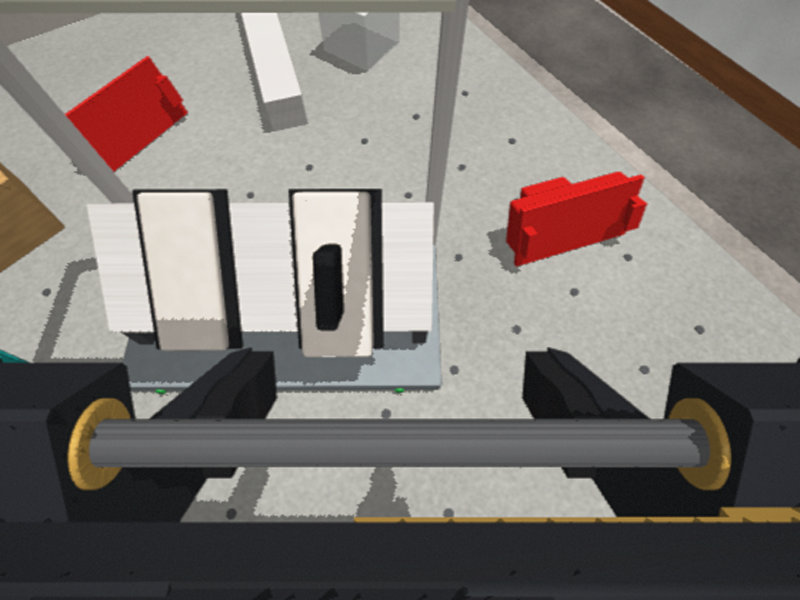

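View pics/ra2b.png

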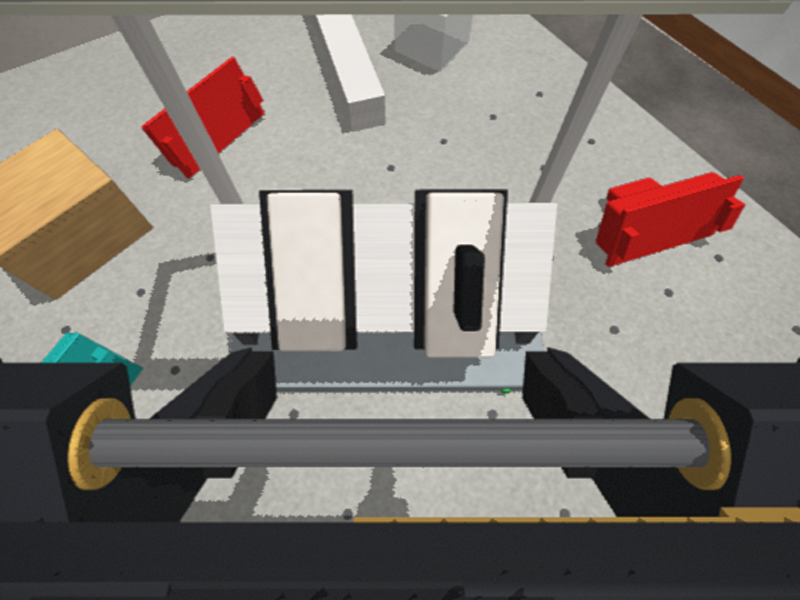

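```bash
cat > fit.py <<'E'
from h import *
from scipy.optimize import least_squares
np.set_printoptions(precision=1,suppress=True)
s=.7
def fit(key,pts,views,z0):
    cs=[lc(v) for v in views]
    def pr(p):
        F=np.eye(4);F[:3,:3]=Ro.from_euler("z",p[2]).as_matrix();F[:3,3]=[p[0],p[1],p[3]]
        r=[]
        for X,*px in pts:
            w=(F@np.append(X,1))[:3]
            for c,q in zip(cs,px): r.append(proj(c,w)[0]-np.array(q)*s)
        return np.array(r).ravel()
    z=least_squares(pr,G[key]+[0.],loss="soft_l1",x_scale=[10,10,.05,10]); 
    print(key,z.x.round(4)); print(z.fun.reshape(-1,4))
    for X,*px in pts: print(tri(list(zip(cs,np.array(px)*s))),end=' ')
    print(); return list(z.x)
a=fit("cam",[((-120,42,26),(288,319),(401,319)),((-120,18,26),(319,319),(433,319)),((-120,-18,26),(363,319),(476,319)),((-120,-42,26),(396,319),(509,319)),
 ((0,28,38.5),(290,160),(415,160)),((0,-28,38.5),(374,160),(504,160))],("sh1","sh2"),0)
c40,s40=np.cos(np.radians(40)),np.sin(np.radians(40))
pk=lambda x,y,z:(x*c40-z*s40,y-55,85+x*s40+z*c40)
lo=(38-97.5*c40,117-97.5*s40)
b=fit("rack",[((38,125,117),(87,205),(211,205)),((38,-125,117),(433,203),(556,203)),((lo[0],125,lo[1]),(108,330),(229,331)),((lo[0],-125,lo[1]),(434,330),(543,331)),
 (pk(60,33,6),(290,190),(415,190)),(pk(60,-33,6),(382,190),(507,190)),(pk(-25,0,68),(329,330),(470,330))],("ra1","ra2"),0)
json.dump(dict(cam=a[:3],rack=b[:3]),open("g.json","w"))
E
python3 fit.py
```

```text
cam [ 542.2 -185.5    0.2    1.1]
[[ 0.2  0.2  0.4  0.5]
 [-0.3  0.1 -0.7  0.4]
 [ 0.8 -0.1  1.   0.3]
 [-1.1 -0.2 -0.9  0.2]
 [ 1.5 -0.4  4.4  0.1]
 [-0.9 -0.7 -1.4 -0.2]]
[ 416.3 -166.8   25.9] [ 422.  -191.4   28.9] [ 427.5 -225.3   26. ] [ 432.4 -251.    26.1] [ 536.4 -154.    28.7] [ 547.3 -214.    41.6] 
rack [553.9 213.6   1.   -2.2]
[[ 1.9 -0.4  0.9 -0.1]
 [ 0.1 -0.  -0.4  0.4]
 [ 3.2  1.  -2.   0.6]
 [-2.  -0.1  1.2 -0.4]
 [-0.8 -0.6 -0.3 -0.3]
 [-0.1 -0.9  0.4 -0.5]
 [-1.   0.6  0.2  1. ]]
[468.1 310.2 117.9] [679.1 177.9 116.2] [433.8 238.4  72.5] [645.2 117.9  38.5] [595.8 237.7 124.3] [651.  202.2 124.3] [567.9 132.4 115.8]
```

```bash
cat >> h.py <<'E'
D=np.radians(20); H=57
PK=np.array([0.,0.,0.])
def tipped(deg,up=0,out=0):   # pack pose rotated about nib edge, then up slope, out
    t=np.radians(40-deg); a=np.radians(40)
    nib=np.array([50*np.cos(a),0,85+50*np.sin(a)])
    p=nib-50*np.array([np.cos(t),0,np.sin(t)])+up*np.array([np.cos(a),0,np.sin(a)])+out*np.array([-np.sin(a),0,np.cos(a)])
    return packpose(frame("rack"),p+[0,-55,0],t)
level=lambda x,z=26: packpose(frame("cam"),[x,0,z],0)
E
cat > s1.py <<'E'
from h import *
np.set_printoptions(precision=2,suppress=True)
W=dict(pre=tool(tipped(0),H,D,145),grip=tool(tipped(0),H,D),tip=tool(tipped(12),H,D),up=tool(tipped(12,14),H,D),out=tool(tipped(12,14,90),H,D),
 above=tool(level(-75,110),H,D),st=tool(level(-75),H,D),home=tool(level(0),H,D),back=tool(level(0),H,D,150))
for k,w in W.items(): print(k,w[0],bot.inverse_kinematics(*w))
E
python3 s1.py
```

```text
pre [513.22  47.25 201.16] [-0.61  0.21  2.13  1.15  1.25 -0.7 ]
grip [559.73 120.3  151.16] [-0.4   0.38  2.05  1.32  1.08 -0.75]
tip [564.87 128.37 174.1 ] [-0.31  0.26  2.01  1.07  0.96 -0.44]
up [570.63 137.41 183.1 ] [-0.29  0.25  1.99  1.07  0.95 -0.41]
out [539.56  88.62 252.05] [-0.42  0.07  2.03  0.95  1.12 -0.33]
above [ 453.51 -202.84  209.29] [-0.81 -0.01  2.05  0.37  0.94  0.37]
st [ 453.51 -202.84  125.29] [-0.81  0.15  2.1   0.44  0.75  0.27]
home [ 527.11 -188.43  125.29] [-0.68  0.27  1.95  0.4   0.73  0.43]
back [ 491.87 -195.33  223.95] [-0.74  0.03  1.97  0.34  0.95  0.47]
```

Run:
```python
from h import *
np.set_printoptions(precision=2,suppress=True)
def st(n): s=bot.read_state(); print(n,round(s["time"],2),s["opening"].__round__(1),s["gripper_force"],s["force"],s["moment"],s["tcp_pos"])
bot.movep(*tool(tipped(0),H,D,145)); st("pre")
p,o=tool(tipped(0),H,D)
print(bot.move_l(p,vel=100,until_force=8)); st("at")
shot("near")
bot.grasp(); st("grip"); shot("grip")
a=cv2.imread("pics/near.png");b=cv2.imread("pics/grip.png")
cv2.imwrite("pics/ng.png",np.vstack([a[100:400],b[100:400]]))
```

```text
pre 6.3 88.1 0.0 [-0.56  0.04 -0.62] [-0.31  0.18 -0.  ] [513.05  47.07 200.78]
False
at 7.45 87.9 0.0 [ 0.4   0.35 -0.32] [-0.37  0.11  0.01] [559.8  120.03 151.44]
grip 8.61 13.7 29.999764203093946 [ 0.71  0.39 -0.54] [-0.31  0.13  0.07] [559.64 120.38 151.12]
```

View pics/ng.png

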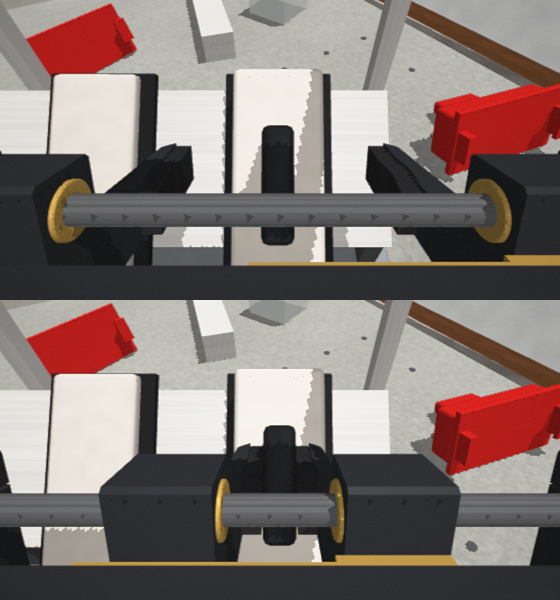

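The fin lies between the fingers, at columns 263–295 with its centre on column 279. The grip holds at 13.7 mm, so next I tip and lift the pack.

Run:
```python
from h import *
np.set_printoptions(precision=2,suppress=True)
def st(n): s=bot.read_state(); print(n,round(s["time"],2),s["opening"].__round__(1),s["force"],s["moment"],s["tcp_pos"])
def go(P,v,f=25):
    p,o=tool(P,H,D); r=bot.move_l(p,frame=o,vel=v,until_force=f); 
    if r: print("FORCE STOP")
    return r
ok=True
for a in (3,6,9,12):
    if go(tipped(a),25): ok=False;break
    st(a)
if ok:
    bot.pause(.25); st("tip"); shot("tip")
    if not go(tipped(12,14),25,15):
        st("up")
        if not go(tipped(12,14,90),80,15): st("out"); bot.pause(.2); shot("out")
b=cv2.imread("pics/tip.png");cv2.imwrite("pics/to.png",np.vstack([b[50:350],cv2.imread("pics/out.png")[50:350]]) if os.path.exists("pics/out.png") else b)
```

```text
3 9.06 13.7 [ 1.38  1.02 -1.12] [-0.33  0.03 -0.24] [560.79 121.99 157.12]
6 9.46 13.7 [ 2.95  0.63 -0.99] [-0.12 -0.13 -0.21] [562.05 123.83 162.87]
9 9.86 13.8 [ 2.7   1.09 -0.46] [-0.07 -0.15 -0.22] [563.31 125.96 168.4 ]
12 10.26 14.0 [ 1.98  3.04 -0.26] [-0.11 -0.12 -0.15] [564.68 128.36 173.81]
tip 10.51 13.7 [ 1.82  2.37 -0.8 ] [-0.04 -0.16 -0.05] [564.71 128.33 173.82]
up 11.27 13.7 [-0.54 -0.51 -2.56] [-0.54  0.3   0.02] [570.54 137.49 183.05]
out 12.54 13.8 [ 0.51 -0.25 -2.72] [-0.57  0.27  0.02] [539.38  88.87 251.6 ]
```

View pics/to.png

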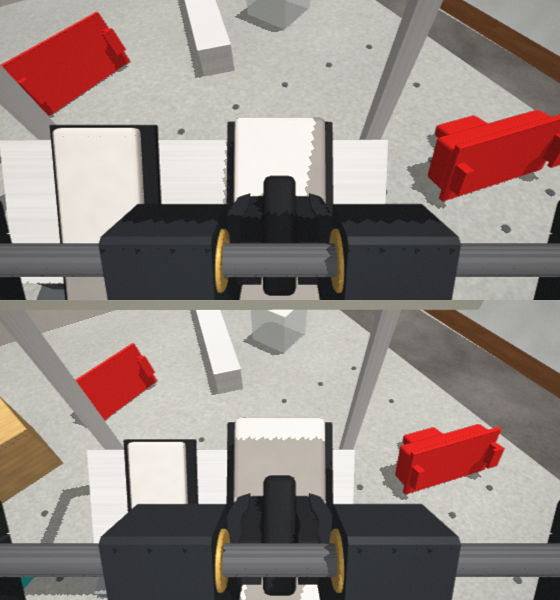

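The pack is free of the rack and has not shifted in the grip; the blank (columns 125–195, bottom picture) has stayed put. Next I lay the pack on the runners.

Run:
```python
from h import *
np.set_printoptions(precision=2,suppress=True)
def st(n): s=bot.read_state(); print(n,round(s["time"],2),s["opening"].__round__(1),s["force"],s["moment"],s["tcp_pos"],s["tool_rot"])
bot.movep(*tool(level(-75,100),H,D)); st("above")
p,o=tool(level(-75,38),H,D); print(bot.move_l(p,vel=80,until_force=15)); bot.pause(.1); st("38")
p,o=tool(level(-75,22),H,D); print(bot.move_l(p,vel=20,until_force=5)); bot.pause(.15); st("down")
print("z target at 26:",tool(level(-75),H,D)[0])
shot("laid"); cv2.imwrite("pics/laid2.png",cv2.resize(cv2.imread("pics/laid.png"),(800,600),interpolation=2))
```

```text
above 14.06 13.6 [ 0.06  0.41 -3.08] [-0.    0.29 -0.01] [ 453.65 -202.15  199.19] [-3.14 -0.35  0.19]
False
38 15.08 13.9 [-0.55  0.28 -2.44] [-0.04  0.3  -0.  ] [ 453.87 -203.18  137.93] [ 3.14 -0.35  0.19]
True
down 15.85 13.6 [ 1.71 -0.85  3.01] [-0.11 -0.26 -0.1 ] [ 453.63 -202.77  124.88] [-3.14 -0.35  0.19]
z target at 26: [ 453.51 -202.84  125.29]
```

View pics/laid2.png

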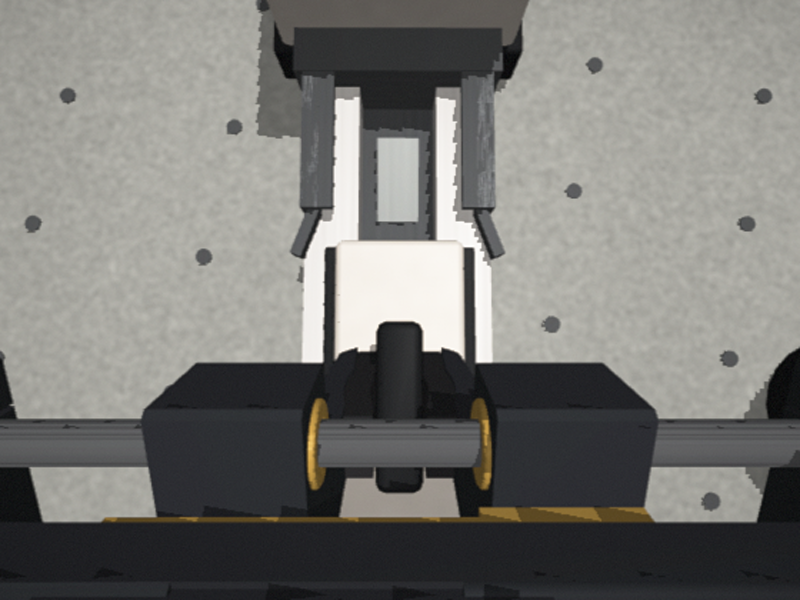

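The pack lies level on the runners. Its plate spans columns 325–474 (centre 399.5) against a wall centre of column 398, so it is aligned to within about 0.5 mm. Next is the slide.

Run:
```python
from h import *
np.set_printoptions(precision=2,suppress=True)
F=frame("cam")
def xc(p): return (np.linalg.inv(F)@np.append(p,1))[0]-(np.linalg.inv(F)@np.append(tool(level(0),H,D)[0],1))[0]
def st(n): s=bot.read_state(); print(n,round(s["time"],2),s["opening"].__round__(1),"F in cam",F[:3,:3].T@s["force"],s["tcp_pos"],"x",xc(s["tcp_pos"]))
def go(x,v,f,z=25.9):
    p,o=tool(packpose(F,[x,.5,z],0),H,D); r=bot.move_l(p,vel=v,until_force=f); st((x,r)); return r
bot.pause(.1)
r=go(-25,60,20)
if not r: r=go(-8,30,25)
if not r: r=go(6,20,32)
bot.pause(.2); st("end"); shot("slid")
cv2.imwrite("pics/slid2.png",cv2.resize(cv2.imread("pics/slid.png"),(800,600),interpolation=2))
```

```text
(-25, False) 16.99 13.6 F in cam [-3.8   0.24  7.41] [ 501.82 -192.56  124.93] x -25.61449528682334
(-8, False) 17.71 13.7 F in cam [-3.39 -0.46  7.73] [ 518.5  -189.3   124.89] x -8.617542864458699
(6, True) 18.34 13.7 F in cam [-3.74  0.83  5.17] [ 529.53 -187.13  124.87] x 2.62449796708313
end 18.54 13.6 F in cam [-3.85 -0.79  5.38] [ 529.51 -187.15  124.87] x 2.598319756555611
```

View pics/slid2.png

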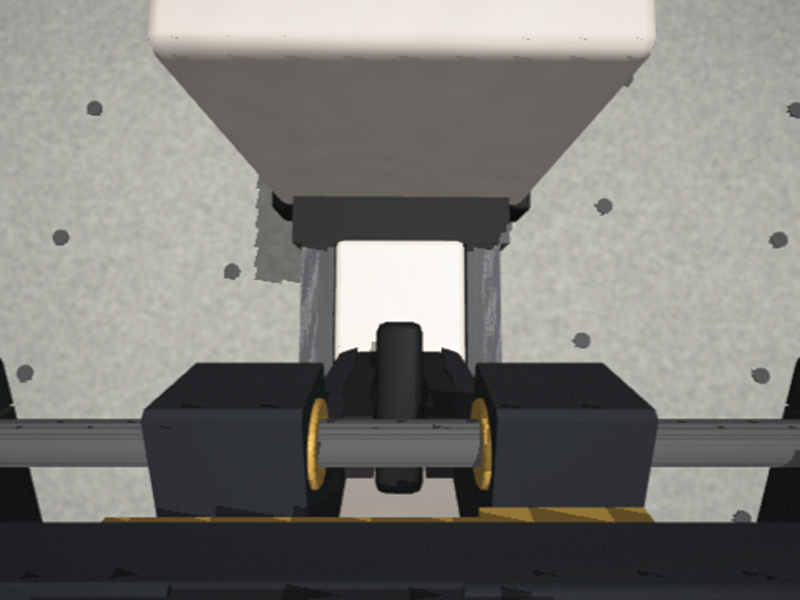

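Run:
```python
from h import *
np.set_printoptions(precision=2,suppress=True)
F=frame("cam")
x0=(np.linalg.inv(F)@np.append(tool(level(0),H,D)[0],1))[0]
def st(n): s=bot.read_state(); x=(np.linalg.inv(F)@np.append(s["tcp_pos"],1))[0]-x0; print(n,round(s["time"],2),"F",F[:3,:3].T@s["force"],"x",round(x,2))
def go(x,v,f):
    p,o=tool(packpose(F,[x,.5,25.9],0),H,D); r=bot.move_l(p,vel=v,until_force=f); bot.pause(.15); st((x,r))
go(8,12,32)
go(-7,12,14)
go(8,12,25)
```

```text
(8, True) 19.02 F [-2.48  1.03  6.15] x 2.84
(-7, True) 19.73 F [ 2.92 -0.29  0.68] x -1.48
(8, True) 20.43 F [-3.64  0.05  4.73] x 2.84
```

Run:
```python
from h import *
bot.ungrasp()
s=bot.read_state(); z=Ro.from_euler("xyz",s["tool_rot"]).as_matrix()[:,2]
bot.move_l(s["tcp_pos"]-120*z,vel=120); bot.pause(.5)
s=bot.read_state(); print(s["time"],s["force"],s["opening"])
shot("fin"); cv2.imwrite("pics/fin2.png",cv2.imread("pics/fin.png"))
c=lc("fin"); r=bot.cut_out("pack_handle","wrist"); print([(d["p"],d["pixel"]) for d in r][:2], proj(c,(frame("cam")@[0,0,80,1])[:3]))
```

```text
23.2333 [ 0.35552645 -0.91795211 -0.12921314] 87.87708739286879
[(0.76, [219.3, 278.2])] [[279.83652479 212.9345727 ]]
```

View pics/fin2.png

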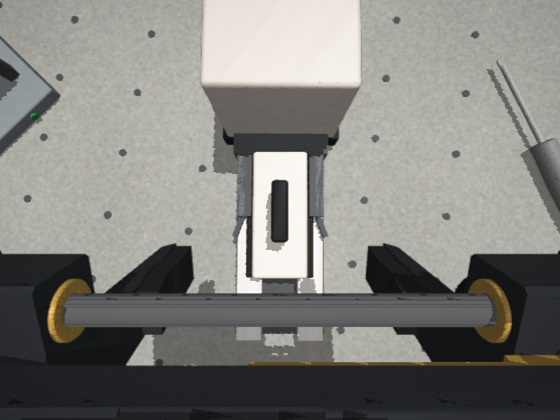

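The pack sits square against the end stop (body at rows 152–278, fin centred at column 280). The gripper is clear.

```bash
python3 -c "
from rig import bot
print(bot.hand_in())"
```

```text
the job is handed in; nothing more can be done
None
```

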